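Re-rack four hand tools in reverse order

TASK

Move the four hand tools from the full rack to the empty one in reverse order, so that the maker on the other side of the bench finds them in his usual row: the tool that is leftmost now goes to the rightmost place, the second from the left to the second from the right, and so on. Lay each handle squarely and centred in both V supports of its place, blade still pointing away from the robot, and leave the tin, the offcut and the cup where they are.

Things in the scene. Friction and masses are not known exactly. Their poses are not given: they have to be found in the camera images.
- chisel: Bench chisel: wooden handle with a steel hoop at its butt, flat bright blade 20 mm wide. Origin on the axis at the handle's front end, where the brass ferrule begins; x along the tool towards the blade; roll about x is free. Handle: straight round cylinder, diameter 26 mm, x = -110 to 0 (middle -55; grip across it there). Blade tip at x = 98 mm. Loose, about 140 g.
- file: Small file: plain wooden handle, flat dark blade 15 mm wide. Origin on the axis at the handle's front end, where the brass ferrule begins; x along the tool towards the blade; roll about x is free. Handle: straight round cylinder, diameter 24 mm, x = -110 to 0 (middle -55; grip across it there). Blade tip at x = 108 mm. Loose, about 120 g.
- awl: Awl: the thickest handle, with a mushroom-like butt (diameter 34 mm, to x = -135), and a short thin round spike. Origin on the axis at the handle's front end, where the brass ferrule begins; x along the tool towards the blade; roll about x is free. Handle: straight round cylinder, diameter 30 mm, x = -110 to 0 (middle -55; grip across it there). Blade tip at x = 53 mm. Loose, about 90 g.
- turnscrew: Turnscrew (slotted screwdriver): the thinnest handle, with a dark band near the front; round shank, flat tip 10 mm wide. Origin on the axis at the handle's front end, where the brass ferrule begins; x along the tool towards the blade; roll about x is free. Handle: straight round cylinder, diameter 22 mm, x = -110 to 0 (middle -55; grip across it there). Blade tip at x = 84 mm. Loose, about 100 g.
- chisel_saddle: Fixed dark wooden saddle of the old rack where the chisel starts (all four alike): two 90 degree V supports 10 mm thick at x = -36 and +36 mm, 62 mm free between; V bottom 20 mm, tips up to 42 mm above the origin; 51 mm wide. Origin: centre of its underside, on the board, 10 mm above the bench; x towards the blade, y to the left along the row.
- file_saddle: Fixed dark wooden saddle of the old rack where the file starts (all four alike): two 90 degree V supports 10 mm thick at x = -36 and +36 mm, 62 mm free between; V bottom 20 mm, tips up to 42 mm above the origin; 51 mm wide. Origin: centre of its underside, on the board, 10 mm above the bench; x towards the blade, y to the left along the row.
- awl_saddle: Fixed dark wooden saddle of the old rack where the awl starts (all four alike): two 90 degree V supports 10 mm thick at x = -36 and +36 mm, 62 mm free between; V bottom 20 mm, tips up to 42 mm above the origin; 51 mm wide. Origin: centre of its underside, on the board, 10 mm above the bench; x towards the blade, y to the left along the row.
- turnscrew_saddle: Fixed dark wooden saddle of the old rack where the turnscrew starts (all four alike): two 90 degree V supports 10 mm thick at x = -36 and +36 mm, 62 mm free between; V bottom 20 mm, tips up to 42 mm above the origin; 51 mm wide. Origin: centre of its underside, on the board, 10 mm above the bench; x towards the blade, y to the left along the row.
- old_rack: Full rack: fixed dark wooden board 104 x 252 x 10 mm (x, y, z) with the four saddles at y = -96, -32, +32, +96 mm, x = 0. Origin: centre of its underside on the bench; x away from the robot, y to the robot's left. On the left or right of the bench, turned up to 0.25 rad. Bystanders, none over 60 mm high: a tin between racks and robot, an offcut beyond the racks, a cup well to the left.
- new_rack: Empty rack: fixed pale plywood board 104 x 252 x 10 mm, places at y = -96, -32, +32, +96 mm, each two 90 degree Vs at x = -36 and +36 mm as in the saddles (V bottom 30 mm, tips up to 52 mm above the bench). A handle of radius r lies self-centred (in either rack), axis 30 mm + 1.414 r above the bench, its middle over x = 0. Origin and axes as the full rack's.
There are look-alikes about, which are no part of the job. What is shaped like the chisel but white is not meant. Leave any orange or pink look-alike of the awl alone.

How it is judged (in metres and radians):
At the end, for the whole second after the job is handed in: Every tool rests in the new rack in the mirrored place of its saddle: within 10 mm across the row, handle centred lengthwise within 18 mm, height within 6 mm of lying in the Vs, in line with the rack within 0.12 rad, blade away from the robot (((y of chisel_saddle in the frame of old_rack between -0.106 and -0.086 m and y of chisel in the frame of new_rack between 0.086 and 0.106 m) or (y of chisel_saddle in the frame of old_rack between -0.042 and -0.022 m and y of chisel in the frame of new_rack between 0.022 and 0.042 m) or (y of chisel_saddle in the frame of old_rack between 0.022 and 0.042 m and y of chisel in the frame of new_rack between -0.042 and -0.022 m) or (y of chisel_saddle in the frame of old_rack between 0.086 and 0.106 m and y of chisel in the frame of new_rack between -0.106 and -0.086 m)) and x of chisel in the frame of new_rack between 0.037 and 0.073 m and z of chisel in the frame of new_rack between 0.04238 and 0.05438 m and angle between the x axis of each of chisel, file, awl, turnscrew and the x axis of new_rack, either way round below 0.12 rad and linear speed of each of chisel, file, awl, turnscrew below 0.02 m/s and angular speed of each of chisel, file, awl, turnscrew below 0.3 rad/s and ((y of file_saddle in the frame of old_rack between -0.106 and -0.086 m and y of file in the frame of new_rack between 0.086 and 0.106 m) or (y of file_saddle in the frame of old_rack between -0.042 and -0.022 m and y of file in the frame of new_rack between 0.022 and 0.042 m) or (y of file_saddle in the frame of old_rack between 0.022 and 0.042 m and y of file in the frame of new_rack between -0.042 and -0.022 m) or (y of file_saddle in the frame of old_rack between 0.086 and 0.106 m and y of file in the frame of new_rack between -0.106 and -0.086 m)) and x of file in the frame of new_rack between 0.037 and 0.073 m and z of file in the frame of new_rack between 0.04097 and 0.05297 m and ((y of awl_saddle in the frame of old_rack between -0.106 and -0.086 m and y of awl in the frame of new_rack between 0.086 and 0.106 m) or (y of awl_saddle in the frame of old_rack between -0.042 and -0.022 m and y of awl in the frame of new_rack between 0.022 and 0.042 m) or (y of awl_saddle in the frame of old_rack between 0.022 and 0.042 m and y of awl in the frame of new_rack between -0.042 and -0.022 m) or (y of awl_saddle in the frame of old_rack between 0.086 and 0.106 m and y of awl in the frame of new_rack between -0.106 and -0.086 m)) and x of awl in the frame of new_rack between 0.037 and 0.073 m and z of awl in the frame of new_rack between 0.04521 and 0.05721 m and ((y of turnscrew_saddle in the frame of old_rack between -0.106 and -0.086 m and y of turnscrew in the frame of new_rack between 0.086 and 0.106 m) or (y of turnscrew_saddle in the frame of old_rack between -0.042 and -0.022 m and y of turnscrew in the frame of new_rack between 0.022 and 0.042 m) or (y of turnscrew_saddle in the frame of old_rack between 0.022 and 0.042 m and y of turnscrew in the frame of new_rack between -0.042 and -0.022 m) or (y of turnscrew_saddle in the frame of old_rack between 0.086 and 0.106 m and y of turnscrew in the frame of new_rack between -0.106 and -0.086 m)) and x of turnscrew in the frame of new_rack between 0.037 and 0.073 m and z of turnscrew in the frame of new_rack between 0.03956 and 0.05156 m); the robot touches nothing.
It fails at once if the polish tin is moved by more than 30 mm (distance of polish_tin from where it was at the start of the episode above 0.03 m).
It fails at once if the walnut offcut is moved by more than 30 mm (distance of walnut_offcut from where it was at the start of the episode above 0.03 m).
It fails at once if the screw cup is moved by more than 30 mm (distance of screw_cup from where it was at the start of the episode above 0.03 m).
It also fails if it takes over 90 s, if anything falls off the work surface, if the arm or the gripper's body presses on something with over 40 N, if the wrist force passes 120 N, or if a joint passes its speed limit or range.

ROBOT

A 6-joint arm with a two-finger parallel gripper is mounted at the origin on the work surface. World frame = base frame: x ahead of the robot, y to its left, z up, the work surface at z = 0. Lengths are in m, angles in degrees, forces in N, time in s.
With the tool pointing down it reaches from about 0.25 to 0.725 m from the base axis. Payload 4 kg.
Tool frame: the origin (TCP) lies at the centre of the arm's flange, where the gripper is bolted on; the fingertips stand 173 mm ahead of it and the grasp point (between the pads) lies 155 mm ahead of it; z points along the fingers, y is the line along which they close (so a half turn about z gives the same grasp; the last joint's range is limited). The gripper opens to 85 mm and grips with 20 to 120 N. Pads are 22 mm wide; open, the fingers measure 114 mm over their backs; the gripper's body (76 mm by 85 mm) begins 54 mm behind the grasp point. The pads swing forward as they close: fully open they stand 13 mm farther back than shut.
Start: joints at [-68.01, 13.785, 0.286, 76.501, 0, 90], TCP at [0.187, -0.464, 0.405] pointing down, gripper open.
Joint ranges: [-155.79, 155.79], [-60.16, 107.12], [-62.33, 73.08], [-114, 123.19], [-81.49, 82.49], [-180, 180]. Speed limits (degrees/s): [159.86, 159.86, 180, 180, 180, 180].

INTERFACE

Orientations are given as a 3x3 rotation matrix whose columns are the frame's x, y, z axes.
In Python, from workcell import bot gives the robot as it stands. The module is installed in compiled form; this text tells all that it offers.
- The arm moves only by the shell command python3 -m jog 'ROWS' [FORCE]. ROWS is JSON, a list of rows, each a list of 5 numbers: the shift along the tool's x, y, z in mm, then the turn about the tool's z in degrees, then the finger opening in mm, from 0 to 85.4. A call has 1 to 8 rows; each row is the pose to reach, as a shift and turn from the pose commanded when the call began, along the tool's axes at that moment; what a row does not reach only later rows make up. A row lasts 1/12 s, in which the tool goes at most 41.7 mm and 7.16 degrees, less where a joint would pass 70% of its speed; a pose out of reach is approached as far as the arm can. A call with a gripper value outside its range is refused whole. The fingers move at their own pace and stop on an object; FORCE is the grip in N (left out, the last holds). Time passes only in rows, so rows that repeat a pose let the fingers close. It gives the time, the measured TCP pose, the force, the opening and the grip force at its end, in the units of the state.
- bot.sense(): the state, without advancing time (a new reading comes with each control period).
- bot.get_image(name): name is "scene" or "top"; returns (picture, depth): 400x640x3 uint8, red, green, blue; 400x640 float32, m along the optical axis (not along the pixel's ray), 0 where there is no reading.
- bot.calibration(name): a dict with "mtx" (3x3 intrinsics, pixels), "cam_to_world" (4x4, takes a point from camera to world coordinates). Camera axes: x right, y down, z forward; pixel columns grow to the right and rows downward; lengths in m; the calibration is good to about 2 mm. A picture is of the moment at which its call begins. calibration takes no time and is no camera call.
- bot.job_done(): hands the job in; it is judged then, once.
The state is a dict: "clock": time; "joint_pos": joint angles; "qd": joint speeds; "joint_efforts": joint torques, N m; "tcp_pos": TCP position; "tcp_rot": TCP orientation; "contact_force": force on the tool from outside, world axes, zero at the start; "torque": the same for the moment, N m; "gripper_width": finger opening in m; "grip_force": force on a finger pad.
Only numpy, scipy, OpenCV 4.12 (cv2) and the standard library are available. Lean on these libraries where they do the work, as an engineer would, in place of code of your own. Each camera call takes 0.05 s, during which the arm holds its last target. There are 200 camera calls.

## Working session

There is one attempt and no reset: what is moved stays moved. The work goes in short steps, Python scripts to look and compute and a shell command to move; the robot and the scene stay as the last step left them, time stands still between calls to the robot, and variables do not carry over. Pictures are saved under pics/ and viewed, at most 14 in all, crops included, and the job is handed in when it is done.

```bash
mkdir -p pics; python3 - <<'E'
from workcell import bot
import cv2,numpy as np
for n in("top","scene"):
    p,d=bot.get_image(n); c=bot.calibration(n)
    cv2.imwrite(f"pics/{n}0.png",p[:,:,::-1]); np.savez(f"{n}0.npz",p=p,d=d,**c)
    print(n,c["mtx"].round(1).tolist(),c["cam_to_world"].round(3).tolist(),(d==0).mean())
s=bot.sense();print(s["tcp_rot"],s["clock"],s["gripper_width"])
E
```

```text
top [[449.7, 0.0, 312.8], [0.0, 449.7, 193.5], [0.0, 0.0, 1.0]] [[-0.005, -0.993, 0.122, 0.333], [-1.0, 0.006, 0.013, -0.133], [-0.014, -0.121, -0.992, 1.317], [0.0, 0.0, 0.0, 1.0]] 0.00405078125
scene [[370.9, 0.0, 323.2], [0.0, 370.9, 205.6], [0.0, 0.0, 1.0]] [[-0.491, 0.476, -0.73, 1.135], [0.871, 0.25, -0.423, 0.262], [-0.019, -0.843, -0.537, 0.535], [0.0, 0.0, 0.0, 1.0]] 0.00384375
[[ 9.27257195e-01  3.74424399e-01 -6.80403175e-04]
 [ 3.74425017e-01 -9.27255543e-01  1.75043881e-03]
 [ 2.44993845e-05 -1.87786695e-03 -9.99998237e-01]] 0.1 0.08522257097563941
```

View pics/top0.png

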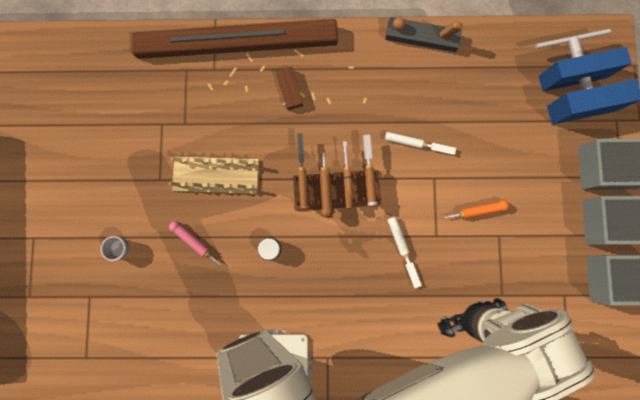

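View pics/scene0.png

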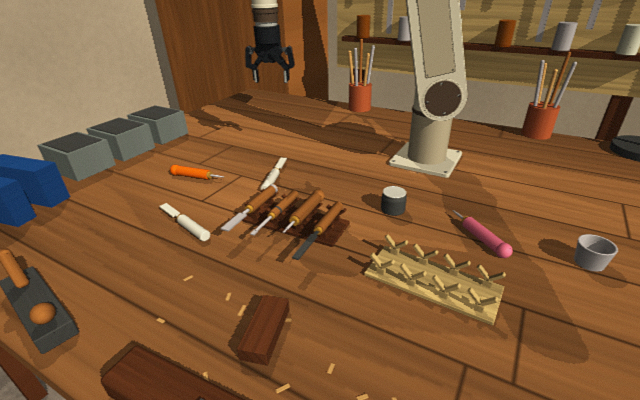

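The top view shows, from left to right on the dark rack: file (300,170), awl (325,185), turnscrew (347,175) and chisel (369,170). The pale empty rack is at (215,175), the tin at (269,249), the offcut at (290,88) and the cup at (115,248). The look-alikes are two white chisel shapes at (420,143) and (405,252), an orange awl at (478,211) and a pink awl at (195,243). All of these lie loose off the rack. The brown-handled tools in the rack are the ones meant, which I'll confirm in a crop.

```bash
cat > h.py <<'E'
import numpy as np,cv2
from workcell import bot
def cloud(d,K,T):
    v,u=np.mgrid[:d.shape[0],:d.shape[1]]
    c=np.stack([(u-K[0,2])/K[0,0]*d,(v-K[1,2])/K[1,1]*d,d],-1)
    return c@T[:3,:3].T+T[:3,3]
E
python3 - <<'E'
from h import *
z=np.load("top0.npz");P=cloud(z["d"],z["mtx"],z["cam_to_world"]);p=z["p"]
c=cv2.resize(p[120:225,160:390],None,fx=3.4,fy=3.4,interpolation=cv2.INTER_CUBIC)
cv2.imwrite("pics/crop1.png",c[:,:,::-1])
print("bench z",np.median(P[215:235,300:380,2]),P[215:235,300:340,2].std())
def rect(u0,u1,v0,v1,zl,zh,extra=None):
    m=np.zeros(P.shape[:2],bool);m[v0:v1,u0:u1]=1
    m&=(P[...,2]>zl)&(P[...,2]<zh)
    if extra is not None:m&=extra
    return m
for nm,(a,b) in dict(new=((165,268),(148,202)),old=((288,386),(165,215))).items():
    m=rect(*a,*b,.005,.06 if nm=="new" else .03)
    q=P[m][:,:2].astype(np.float32);r=cv2.minAreaRect(q*1000);print(nm,m.sum(),r)
    qq=q.mean(0);print(qq, np.degrees(.5*np.arctan2(*(lambda C:(2*C[0,1],C[0,0]-C[1,1]))(np.cov(q.T)))))
hsv=cv2.cvtColor(p,cv2.COLOR_RGB2HSV)
for nm,u in dict(file=(294,310),awl=(316,334),turn=(341,354),chis=(362,378)).items():
    m=rect(*u,130,220,.045,.09)
    n,l,st,ce=cv2.connectedComponentsWithStats(m.astype(np.uint8))
    k=1+st[1:,4].argmax();q=P[l==k]
    vx,vy,x0,y0=cv2.fitLine(q[:,:2].astype(np.float32),cv2.DIST_L2,0,.01,.01).ravel()
    if vx<0:vx,vy=-vx,-vy
    t=(q[:,:2]-[x0,y0])@[vx,vy]
    print(nm,len(q),"yaw",np.degrees(np.arctan2(vy,vx)).round(1),"zmax",np.percentile(q[:,2],95).round(4),"ends",[(np.array([x0,y0])+s*np.array([vx,vy])).round(4) for s in(t.min(),t.max())],st[k])
E
```

```text
bench z -0.000568612347302877 0.06641533853913692
new 2787 ((554.1751708984375, 174.99378967285156), (296.1896667480469, 156.3936767578125), 89.5768814086914)
[0.55052537 0.17300208] 87.33763319754878
old 1427 ((505.4441833496094, -183.89498901367188), (275.948974609375, 145.0323944091797), 89.69344329833984)
[ 0.50180566 -0.18257178] -86.38046341766379
file 500 yaw 3.3 zmax 0.0595 ends [array([ 0.4471, -0.0901]), array([ 0.6654, -0.0777])] [295 133  15  76 500]
awl 566 yaw 3.3 zmax 0.0674 ends [array([ 0.4209, -0.1562]), array([ 0.6078, -0.1455])] [316 152  18  66 566]
turn 357 yaw 2.7 zmax 0.0582 ends [array([ 0.4468, -0.2173]), array([ 0.6352, -0.2083])] [341 143  13  66 357]
chis 583 yaw 2.8 zmax 0.0625 ends [array([ 0.4505, -0.2807]), array([ 0.6584, -0.2706])] [362 135  16  72 583]
```

View pics/crop1.png

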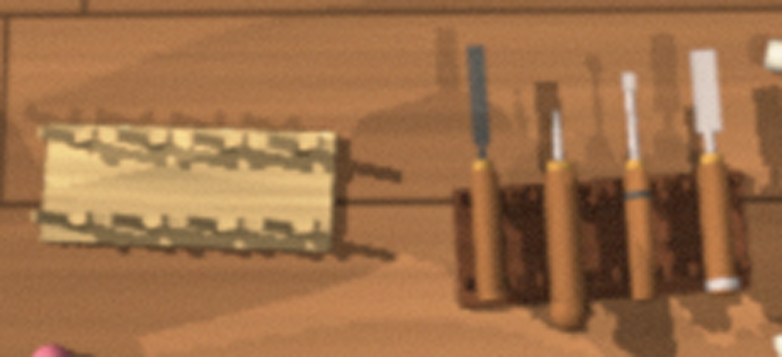

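The crop confirms the order from left to right: dark flat blade (file), thick mushroom butt (awl), thin handle with a dark band (turnscrew), steel hoop with a wide bright blade (chisel). Heights, lengths and the 64 mm spacing all agree with the data given. The new rack's centre still needs refining.

```bash
python3 - <<'E'
from h import *
from scipy.signal import medfilt2d
z=np.load("top0.npz");P=cloud(z["d"],z["mtx"],z["cam_to_world"]);p=z["p"]
hsv=cv2.cvtColor(p,cv2.COLOR_RGB2HSV).astype(int);print(hsv[175,215],hsv[145,215])
M=np.zeros(P.shape[:2],bool);M[148:202,165:268]=1
S=(hsv[...,2]-hsv[...,1])
for yaw in(-2.0,-2.7,-3.4):
    a=np.radians(yaw);R=np.array([[np.cos(a),-np.sin(a)],[np.sin(a),np.cos(a)]])
    print("yaw",yaw)
    for nm,lo,hi in(("board",.004,.016),("tips",.036,.056)):
        m=M&(P[...,2]>lo)&(P[...,2]<hi);q=P[m][:,:2]@R
        for i in(0,1): print(nm,"xy"[i],len(q),np.percentile(q[:,i],[1,3,50,97,99]).round(4),"mid",(R@np.array([.5*sum(np.percentile(q[:,k],[2,98])) for k in(0,1)])).round(4))
        if nm=="tips":
            h,e=np.histogram(q[:,0],np.arange(.48,.62,.004));print(dict(zip(e.round(3).tolist(),h.tolist())))
            c=.5*sum(np.percentile(q[:,0],[2,98]))
            for s in(-1,1):
                f=q[(s*(q[:,0]-c)>.02)];print("row",s,len(f),f.mean(0).round(4),"slope deg",np.degrees(np.polyfit(f[:,1],f[:,0],1)[0]).round(2))
E
```

```text
[ 18 112 209] [ 14 145 165]
yaw -2.0
board x 2368 [0.4921 0.4948 0.5447 0.5955 0.6058] mid [0.5517 0.1731]
board y 2368 [0.0678 0.0721 0.1921 0.3123 0.317 ] mid [0.5517 0.1731]
tips x 377 [0.504  0.5044 0.5758 0.5861 0.5868] mid [0.5517 0.174 ]
tips y 377 [0.0729 0.0759 0.2009 0.3097 0.3132] mid [0.5517 0.174 ]
{0.48: 0, 0.484: 0, 0.488: 0, 0.492: 0, 0.496: 0, 0.5: 4, 0.504: 65, 0.508: 68, 0.512: 46, 0.516: 0, 0.52: 0, 0.524: 0, 0.528: 0, 0.532: 0, 0.536: 0, 0.54: 0, 0.544: 0, 0.548: 0, 0.552: 0, 0.556: 0, 0.56: 0, 0.564: 0, 0.568: 0, 0.572: 6, 0.576: 70, 0.58: 69, 0.584: 49, 0.588: 0, 0.592: 0, 0.596: 0, 0.6: 0, 0.604: 0, 0.608: 0, 0.612: 0}
row -1 183 [0.5093 0.194 ] slope deg 0.49
row 1 194 [0.5812 0.1959] slope deg 0.39
yaw -2.7
board x 2368 [0.4902 0.4923 0.5425 0.5935 0.6034] mid [0.5517 0.173 ]
board y 2368 [0.0747 0.0788 0.199  0.3188 0.3236] mid [0.5517 0.173 ]
tips x 377 [0.5019 0.5025 0.5736 0.5838 0.5843] mid [0.5519 0.1738]
tips y 377 [0.08   0.0827 0.2076 0.316  0.3201] mid [0.5519 0.1738]
{0.48: 0, 0.484: 0, 0.488: 0, 0.492: 0, 0.496: 0, 0.5: 46, 0.504: 64, 0.508: 68, 
[... 351 characters left out ...]
board x 2368 [0.4869 0.49   0.5401 0.5909 0.6004] mid [0.5516 0.173 ]
board y 2368 [0.0812 0.0851 0.2056 0.3255 0.3303] mid [0.5516 0.173 ]
tips x 377 [0.4987 0.4997 0.5702 0.5817 0.5827] mid [0.552  0.1736]
tips y 377 [0.087  0.0896 0.2139 0.3229 0.3265] mid [0.552  0.1736]
{0.48: 0, 0.484: 0, 0.488: 0, 0.492: 0, 0.496: 18, 0.5: 69, 0.504: 67, 0.508: 29, 0.512: 0, 0.516: 0, 0.52: 0, 0.524: 0, 0.528: 0, 0.532: 0, 0.536: 0, 0.54: 0, 0.544: 0, 0.548: 0, 0.552: 0, 0.556: 0, 0.56: 0, 0.564: 0, 0.568: 24, 0.572: 62, 0.576: 75, 0.58: 33, 0.584: 0, 0.588: 0, 0.592: 0, 0.596: 0, 0.6: 0, 0.604: 0, 0.608: 0, 0.612: 0}
row -1 183 [0.5044 0.2064] slope deg -0.91
row 1 194 [0.5763 0.2101] slope deg -1.01
```

```bash
cat >> h.py <<'E'
PICK=dict(chisel=(.505,-.278),turn=(.502,-.2147),awl=(.501,-.1516),file=(.502,-.0869))
R_=dict(chisel=.013,file=.012,awl=.015,turn=.011)
SL=dict(file=-.096,awl=-.032,turn=.032,chisel=.096)
def go(x,y,z,yaw):
    s=bot.sense();p=np.array(s["tcp_pos"]);R=np.array(s["tcp_rot"])
    d=R.T@(np.array([x,y,z])-p)*1000
    cur=np.degrees(np.arctan2(R[1,0],R[0,0]))
    print("shift",d.round(1),"turn",(-((yaw-cur+180)%360-180)).round(1),"j",np.round(s["joint_pos"],1),"w",round(s["gripper_width"],4),"t",s["clock"],"z",p[2].round(4))
def pick(n,z): go(*PICK[n],z,183)
def place(n,z):
    a=np.radians(-2.45);go(.552-np.sin(a)*SL[n],.1735+np.cos(a)*SL[n],z,177.55)
def axz(n): return .185+1.414*R_[n]
E
python3 -c "
from h import *
pick('chisel',.3)
print({n:axz(n) for n in R_})"; python3 -m jog '[[0,0,0,-7,60],[0,0,0,-14,60]]' 40; python3 -c "
from h import *
pick('chisel',.3)"
```

```text
shift [364.2 -52.7 104. ] turn -161.0 j [-68.   13.8   0.2  76.5   0.   90. ] w 0.0852 t 0.1 z 0.4039
{'chisel': 0.203382, 'file': 0.201968, 'awl': 0.20621, 'turn': 0.200554}
clock: 0.27
tcp_pos: [0.1872, -0.4635, 0.4041]
tcp_rot: [[0.806, 0.592, -0.0], [0.592, -0.806, 0.001], [0.0, -0.001, -1.0]]
contact_force: [0.4, 0.4, 0.5]
gripper_width: 0.0638
grip_force: 0.0
shift [365.9  39.  104.2] turn -146.7 j [-68.   13.8   0.2  76.5   0.   75.7] w 0.0638 t 0.2667 z 0.4041
```

Joint 6 turns the way I expected, so the half-turned grasp stays in range. I'll continue turning while moving.

```bash
python3 -m jog '[[40,5,13,-7,42],[80,10,26,-14,42],[120,15,39,-21,42],[160,20,52,-28,42],[200,25,65,-35,42],[240,30,78,-42,42],[280,34,90,-49,42],[320,37,100,-56,42]]' >/dev/null; python3 -m jog '[[0,0,0,-7,42],[0,0,0,-14,42],[0,0,0,-21,42],[0,0,0,-28,42],[0,0,0,-35,42],[0,0,0,-42,42],[0,0,0,-49,42],[0,0,0,-56,42]]'; python3 -c "
from h import *
pick('chisel',.3)"
```

```text
clock: 1.6
tcp_pos: [0.4643, -0.3074, 0.3051]
tcp_rot: [[-0.851, 0.525, -0.001], [0.525, 0.851, 0.001], [0.001, 0.0, -1.0]]
contact_force: [-0.5, 0.9, -0.5]
gripper_width: 0.0423
grip_force: 0.0
shift [-19.2  46.4   5.1] turn -34.7 j [-33.5  23.7  -1.   65.4   0.   -1.8] w 0.0423 t 1.6 z 0.3051
```

```bash
python3 -m jog '[[-10,25,3,-7,42],[-19,46,5,-14,42],[-19,46,5,-21,42],[-19,46,5,-28,42],[-19,46,5,-35,42],[-19,46,5,-35,42]]' >/dev/null; python3 -c "
from h import *
pick('chisel',axz('chisel'))
from workcell import bot
p,d=bot.get_image('scene');cv2.imwrite('pics/s1.png',cv2.resize(p[100:270,180:380],None,fx=3,fy=3)[:,:,::-1])"
```

```text
shift [-0.2  0.3 96.6] turn 0.1 j [-28.9  26.    1.9  66.   -0.  -32. ] w 0.0419 t 2.1 z 0.3
```

View pics/s1.png

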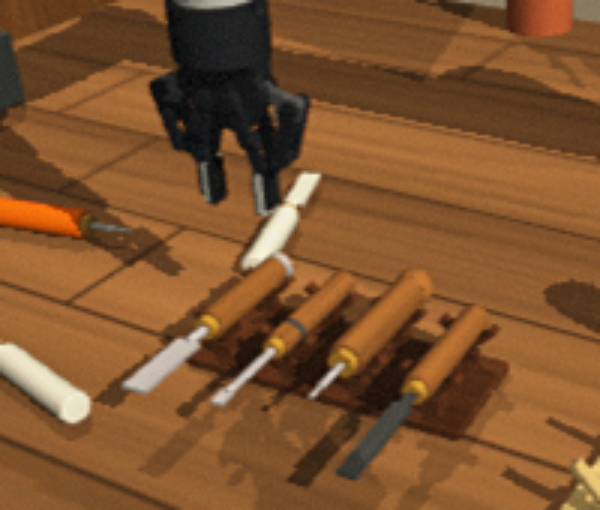

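The gripper, fingers at crop (210,190)-(265,205), hangs above the chisel handle with its jaws across it. I'll descend, grip and check before lifting.

```bash
python3 -m jog '[[0,0,35,0,42],[0,0,65,0,42],[0,0,85,0,42],[0,0,97,0,42],[0,0,97,0,42],[0,0,97,0,15],[0,0,97,0,15],[0,0,97,0,15]]' 40; python3 -m jog '[[0,0,0,0,15],[0,0,0,0,15],[0,0,-20,0,15],[0,0,-55,0,15],[0,0,-90,0,15],[0,0,-90,0,15]]' 40;python3 -c "
from h import *
place('chisel',.295)"
```

```text
clock: 2.82
tcp_pos: [0.5055, -0.279, 0.205]
tcp_rot: [[-0.999, -0.051, 0.002], [-0.051, 0.999, -0.001], [-0.002, -0.001, -1.0]]
contact_force: [-0.2, 0.0, -1.7]
gripper_width: 0.0247
grip_force: 39.4
clock: 3.32
tcp_pos: [0.5073, -0.2797, 0.3017]
tcp_rot: [[-0.999, -0.052, 0.012], [-0.052, 0.999, -0.006], [-0.012, -0.007, -1.0]]
contact_force: [1.2, -0.3, 0.1]
gripper_width: 0.0246
grip_force: 39.7
shift [-77.3 545.9   3.8] turn 5.4 j [-28.9  25.9   1.9  65.3   0.  -31.9] w 0.0246 t 3.3167 z 0.3017
```

```bash
python3 -m jog '[[-5,35,0,1,15],[-10,75,0,2,15],[-16,115,0,3,15],[-22,155,0,4,15],[-28,195,0,5,15],[-33,235,0,5,15],[-39,275,0,5,15],[-45,315,0,5,15]]' >/dev/null; python3 -m jog '[[-5,40,0,0,15],[-11,80,0,0,15],[-17,120,0,0,15],[-23,160,0,0,15],[-28,195,0,0,15],[-32,220,0,0,15],[-32,230,0,0,15],[-32,230,0,0,15]]'; python3 -m jog '[[0,0,0,0,15],[0,0,0,0,15]]' >/dev/null;python3 -c "
from h import *
place('chisel',axz('chisel'))
s=bot.sense();print(s['tcp_pos'],s['tcp_rot'])
p,d=bot.get_image('top');cv2.imwrite('pics/t2.png',cv2.resize(p[100:260,150:400],None,fx=3,fy=3)[:,:,::-1])"
```

```text
clock: 4.65
tcp_pos: [0.5731, 0.2696, 0.2932]
tcp_rot: [[-1.0, 0.031, -0.0], [0.031, 1.0, 0.001], [0.0, 0.001, -1.0]]
contact_force: [0.4, -0.9, -1.5]
gripper_width: 0.0248
grip_force: 39.8
shift [17.3  3.3 90.1] turn 0.4 j [24.9 32.3 11.4 69.1 -0.  27. ] w 0.0243 t 4.8167 z 0.2935
[0.57332615 0.26556553 0.29350148] [[-9.99333210e-01  3.64992593e-02 -9.68960619e-04]
 [ 3.65003044e-02  9.99333054e-01 -1.08374675e-03]
 [ 9.28758421e-04 -1.11839147e-03 -9.99998943e-01]]
```

View pics/t2.png

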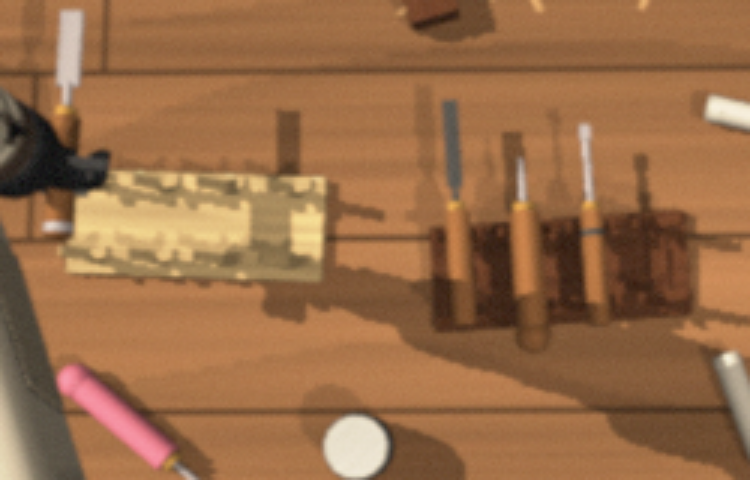

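The chisel hangs level and straight at crop (65,170), next to its place. The other three tools have not moved. I'll correct by (17, 3) and lower it.

```bash
python3 -m jog '[[9,2,0,0.4,15],[17,3.5,20,0.4,15],[17,3.5,40,0.4,15],[17,3.5,58,0.4,15],[17,3.5,58,0.4,15],[17,3.5,58,0.4,15]]' >/dev/null;python3 -c "
from h import *
place('chisel',axz('chisel'))"
```

```text
shift [-0.4 -0.5 31.7] turn -0.0 j [25.9 33.7  4.4 60.9  0.  28.4] w 0.0249 t 5.3667 z 0.2351
```

```bash
python3 -m jog '[[0,0,12,0,15],[0,0,22,0,15],[0,0,28,0,15],[0,0,31,0,15],[0,0,31,0,15],[0,0,31,0,15]]'; python3 -m jog '[[0,0,0,0,45],[0,0,0,0,45],[0,0,0,0,45],[0,0,-20,0,45],[0,0,-55,0,45],[0,0,-95,0,45],[0,0,-95,0,45]]' ;python3 -c "
from h import *
pick('turn',.3)"
```

```text
clock: 5.87
tcp_pos: [0.5568, 0.2711, 0.2051]
tcp_rot: [[-0.999, 0.042, 0.0], [0.042, 0.999, 0.0], [-0.0, 0.0, -1.0]]
contact_force: [-0.1, 0.5, -1.8]
gripper_width: 0.0248
grip_force: 39.8
clock: 6.45
tcp_pos: [0.5591, 0.2723, 0.309]
tcp_rot: [[-0.999, 0.042, 0.014], [0.042, 0.999, 0.007], [-0.014, 0.007, -1.0]]
contact_force: [2.1, 1.2, 1.3]
gripper_width: 0.0451
grip_force: 0.0
shift [  36.7 -489.1    4.9] turn -5.4 j [26.  30.2 10.1 69.1  0.  28.4] w 0.0451 t 6.45 z 0.309
```

```bash
python3 -m jog '[[3,-40,0,-1,42],[6,-80,0,-2,42],[9,-120,0,-3,42],[12,-160,0,-4,42],[15,-200,0,-5,42],[18,-240,0,-5.4,42],[21,-280,0,-5.4,42],[24,-320,0,-5.4,42]]' >/dev/null; python3 -m jog '[[0,-40,0,0,42],[-1,-80,0,0,42],[-2,-120,0,0,42],[-2,-150,0,0,42],[-2,-165,0,0,42],[-2,-169,0,0,42],[-2,-169,0,0,42],[-2,-169,0,0,42]]' >/dev/null;python3 -c "
from h import *
pick('turn',axz('turn'))
from workcell import bot
p,d=bot.get_image('scene');cv2.imwrite('pics/s2.png',cv2.resize(p[130:330,200:520],None,fx=2.4,fy=2.4)[:,:,::-1])"
```

```text
shift [28.   1.9 99.1] turn 0.0 j [-22.1  25.5   1.1  65.6   0.  -25.2] w 0.0421 t 7.7833 z 0.2997
```

View pics/s2.png

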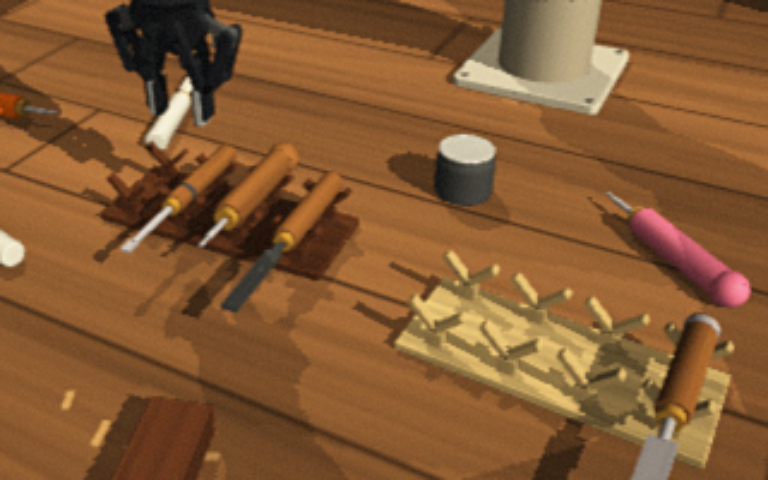

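The chisel lies in the outermost Vs at crop (690,370). Next is the turnscrew.

```bash
python3 -m jog '[[14,1,0,0,42],[28,2,10,0,42],[28,2,40,0,42],[28,2,60,0,42],[28,2,60,0,42],[28,2,60,0,42]]' >/dev/null;python3 -c "
from h import *
pick('turn',axz('turn'))"
```

```text
shift [-0.4 -0.8 38.6] turn 0.1 j [-23.1  26.2  -7.9  56.1   0.  -26.2] w 0.0421 t 8.3333 z 0.2391
```

```bash
python3 -m jog '[[0,0,15,0,42],[0,0,28,0,42],[0,0,36,0,42],[0,0,39,0,42],[0,0,39,0,42],[0,0,39,0,10],[0,0,39,0,10],[0,0,39,0,10]]' 40 >/dev/null; python3 -m jog '[[0,0,0,0,10],[0,0,0,0,10],[0,0,-20,0,10],[0,0,-55,0,10],[0,0,-95,0,10],[0,0,-95,0,10],[0,0,-95,0,10]]' 40;python3 -c "
from h import *
place('turn',.295)"
```

```text
clock: 9.58
tcp_pos: [0.503, -0.2163, 0.2984]
tcp_rot: [[-0.999, -0.052, 0.006], [-0.052, 0.999, -0.003], [-0.006, -0.003, -1.0]]
contact_force: [-0.4, -1.2, -1.9]
gripper_width: 0.0209
grip_force: 39.4
shift [-72.2 418.6   2.5] turn 5.4 j [-23.3  22.8  -3.4  63.5  -0.  -26.2] w 0.0209 t 9.5833 z 0.2984
```

```bash
python3 -m jog '[[-7,35,0,1,10],[-14,75,0,2,10],[-21,115,0,3,10],[-28,155,0,4,10],[-35,195,0,5,10],[-42,235,0,5.4,10],[-49,275,0,5.4,10],[-56,315,0,5.4,10]]' >/dev/null; python3 -m jog '[[-3,35,0,0,10],[-6,70,0,0,10],[-6,95,0,0,10],[-6,103,0,0,10],[-6,103,0,0,10],[-6,103,0,0,10]]' >/dev/null;python3 -c "
from h import *
place('turn',axz('turn'))"
```

```text
shift [-2.4  1.7 93.4] turn 0.1 j [20.3 27.5  3.4 66.1 -0.  22.7] w 0.021 t 10.75 z 0.294
```

```bash
python3 -m jog '[[-1,1,20,0,10],[-2,1,45,0,10],[-2,1,60,0,10],[-2,1,60,0,10],[-2,1,60,0,10]]' >/dev/null;python3 -c "
from h import *
place('turn',axz('turn'))"
```

```text
shift [-0.   2.2 34. ] turn -0.1 j [20.2 30.8 -0.8 58.6 -0.  22.7] w 0.0206 t 11.1667 z 0.2346
```

```bash
python3 -m jog '[[0,1.5,12,0,10],[0,1.5,24,0,10],[0,1.5,30,0,10],[0,1.5,33,0,10],[0,1.5,33,0,10],[0,1.5,33,0,10]]'; python3 -m jog '[[0,0,0,0,42],[0,0,0,0,42],[0,0,0,0,42],[0,0,-20,0,42],[0,0,-55,0,42],[0,0,-95,0,42],[0,0,-95,0,42]]' >/dev/null;python3 -c "
from h import *
pick('awl',.3)"
```

```text
clock: 11.67
tcp_pos: [0.5543, 0.2066, 0.2036]
tcp_rot: [[-0.999, 0.042, 0.001], [0.042, 0.999, 0.0], [-0.001, 0.0, -1.0]]
contact_force: [0.9, -0.4, -1.1]
gripper_width: 0.0204
grip_force: 39.5
shift [  40.4 -361.5    4. ] turn -5.4 j [20.5 27.2  4.9 66.8 -0.  22.9] w 0.0425 t 12.25 z 0.3066
```

```bash
python3 -m jog '[[5,-40,0,-1,46],[10,-80,0,-2,46],[15,-120,0,-3,46],[20,-160,0,-4,46],[25,-200,0,-5,46],[30,-240,0,-5.4,46],[35,-280,0,-5.4,46],[40,-320,0,-5.4,46]]' >/dev/null; python3 -m jog '[[4,-30,0,0,46],[4,-41,0,0,46],[4,-41,0,0,46],[4,-41,0,0,46]]' >/dev/null;python3 -c "
from h import *
pick('awl',axz('awl'))
from workcell import bot
p,d=bot.get_image('scene');cv2.imwrite('pics/s3.png',cv2.resize(p[130:330,200:520],None,fx=2.4,fy=2.4)[:,:,::-1])"
```

```text
shift [-2.2  0.8 91.7] turn -0.1 j [-17.   20.3  -7.3  62.4   0.  -19.9] w 0.0461 t 13.25 z 0.2979
```

View pics/s3.png

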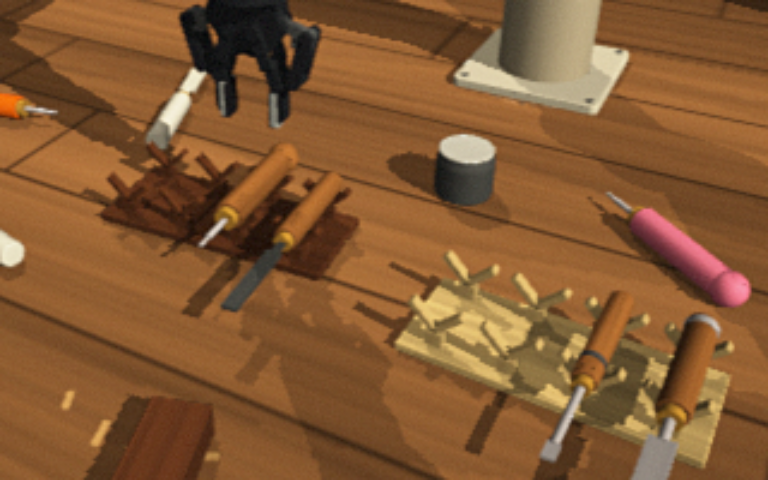

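The turnscrew lies in its Vs at crop (605,340), beside the chisel. Next is the awl.

```bash
python3 -m jog '[[-1,0.5,15,0,46],[-2,0.5,45,0,46],[-2,0.5,75,0,46],[-2,0.5,91,0,46],[-2,0.5,91,0,46],[-2,0.5,91,0,18],[-2,0.5,91,0,18],[-2,0.5,91,0,18]]' 40; python3 -m jog '[[0,0,0,0,18],[0,0,0,0,18],[0,0,-20,0,18],[0,0,-55,0,18],[0,0,-90,0,18],[0,0,-90,0,18],[0,0,-90,0,18]]' 40;python3 -c "
from h import *
place('awl',.295)"
```

```text
clock: 13.97
tcp_pos: [0.5017, -0.1514, 0.2084]
tcp_rot: [[-0.999, -0.053, 0.003], [-0.053, 0.999, -0.0], [-0.003, -0.001, -1.0]]
contact_force: [-0.5, -0.6, -0.4]
gripper_width: 0.0286
grip_force: 39.9
clock: 14.55
tcp_pos: [0.5017, -0.1521, 0.2999]
tcp_rot: [[-0.999, -0.052, 0.007], [-0.052, 0.999, -0.002], [-0.007, -0.002, -1.0]]
contact_force: [0.8, -0.6, -1.7]
gripper_width: 0.0286
grip_force: 40.1
shift [-64.1 290.7   4.7] turn 5.4 j [-16.9  20.3  -7.   62.3   0.  -19.9] w 0.0286 t 14.55 z 0.2999
```

```bash
python3 -m jog '[[-8,35,0,1,18],[-16,75,0,2,18],[-25,115,0,3,18],[-34,155,0,4,18],[-43,195,0,5,18],[-52,235,0,5.4,18],[-60,270,0,5.4,18],[-64,290,0,5.4,18]]' >/dev/null; python3 -m jog '[[0,0,20,0,18],[0,0,40,0,18],[0,0,50,0,18],[0,0,50,0,18],[0,0,50,0,18]]' >/dev/null;python3 -c "
from h import *
place('awl',axz('awl'))"
```

```text
shift [-1.9  0.9 39.4] turn 0.0 j [14.4 27.9 -4.  58.3  0.  16.8] w 0.0285 t 15.6333 z 0.2456
```

```bash
python3 -m jog '[[-1,0.5,15,0,18],[-2,0.5,28,0,18],[-2,0.5,35,0,18],[-2,0.5,38,0,18],[-2,0.5,38,0,18],[-2,0.5,38,0,18]]'; python3 -m jog '[[0,0,0,0,46],[0,0,0,0,46],[0,0,0,0,46],[0,0,-20,0,46],[0,0,-55,0,46],[0,0,-95,0,46],[0,0,-95,0,46]]' >/dev/null;python3 -c "
from h import *
pick('file',.3)"
```

```text
clock: 16.13
tcp_pos: [0.5518, 0.1415, 0.2095]
tcp_rot: [[-0.999, 0.042, 0.001], [0.042, 0.999, 0.0], [-0.001, 0.0, -1.0]]
contact_force: [-0.2, -0.2, -0.7]
gripper_width: 0.029
grip_force: 40.2
shift [  42.5 -231.2   10.7] turn -5.4 j [14.4 24.6  1.6 66.2 -0.  16.8] w 0.0461 t 16.7167 z 0.3123
```

```bash
python3 -m jog '[[7,-38,0,-1,42],[14,-77,0,-2,42],[21,-115,5,-3,42],[29,-155,10,-4,42],[36,-195,10,-5,42],[42,-225,10,-5.4,42],[42,-231,10,-5.4,42],[42,-231,10,-5.4,42]]' >/dev/null; python3 -m jog '[[0,0,0,0,42],[0,0,0,0,42]]' >/dev/null;python3 -c "
from h import *
pick('file',axz('file'))"
```

```text
shift [-1.8 -0.6 91.9] turn 0.1 j [ -9.8  19.   -9.8  61.1   0.  -12.9] w 0.0421 t 17.55 z 0.2939
```

```bash
python3 -m jog '[[-1,0,15,0,42],[-2,-0.5,45,0,42],[-2,-0.5,75,0,42],[-2,-0.5,91,0,42],[-2,-0.5,91,0,42],[-2,-0.5,91,0,12],[-2,-0.5,91,0,12],[-2,-0.5,91,0,12]]' 40; python3 -m jog '[[0,0,0,0,12],[0,0,0,0,12],[0,0,-20,0,12],[0,0,-55,0,12],[0,0,-90,0,12],[0,0,-90,0,12],[0,0,-90,0,12]]' 40;python3 -c "
from h import *
place('file',.295)"
```

```text
clock: 18.22
tcp_pos: [0.5027, -0.0874, 0.2042]
tcp_rot: [[-0.999, -0.053, 0.003], [-0.053, 0.999, -0.0], [-0.003, -0.0, -1.0]]
contact_force: [-0.0, -0.6, -0.4]
gripper_width: 0.0223
grip_force: 39.1
clock: 18.8
tcp_pos: [0.5029, -0.0881, 0.2957]
tcp_rot: [[-0.999, -0.052, 0.007], [-0.052, 0.999, -0.001], [-0.007, -0.001, -1.0]]
contact_force: [0.2, -0.1, -2.6]
gripper_width: 0.0229
grip_force: 39.4
shift [-53.5 163.1   0.8] turn 5.4 j [ -9.9  19.1  -9.4  61.1   0.  -12.9] w 0.0229 t 18.8 z 0.2957
```

```bash
python3 -m jog '[[-11,33,0,1,12],[-22,66,0,2,12],[-33,100,0,3,12],[-44,135,0,4,12],[-52,158,0,5,12],[-53.5,163,0,5.4,12],[-53.5,163,20,5.4,12],[-53.5,163,40,5.4,12]]' >/dev/null; python3 -m jog '[[0,0,8,0,12],[0,0,8,0,12],[0,0,8,0,12]]' >/dev/null;python3 -c "
from h import *
place('file',axz('file'))"
```

```text
shift [-1.8  0.5 41.9] turn -0.0 j [ 8.  26.5 -6.6 57.1 -0.  10.5] w 0.0226 t 19.7167 z 0.2439
```

```bash
python3 -m jog '[[-1,0.5,15,0,12],[-2,0.5,30,0,12],[-2,0.5,38,0,12],[-2,0.5,41,0,12],[-2,0.5,41,0,12],[-2,0.5,41,0,12]]'; python3 -m jog '[[0,0,0,0,42],[0,0,0,0,42],[0,0,0,0,42],[0,0,-20,0,42],[0,0,-55,0,42],[0,0,-95,0,42],[0,0,-95,0,42]]' >/dev/null;python3 -m jog '[[40,0,-10,0,42],[80,0,-20,0,42],[120,0,-20,0,42],[160,0,-20,0,42],[180,0,-20,0,42],[180,0,-20,0,42],[180,0,-20,0,42]]'; python3 - <<'E'
from h import *
for n in("top","scene"):
    p,d=bot.get_image(n)
    c=p[100:260,130:390] if n=="top" else p[170:340,340:560]
    cv2.imwrite(f"pics/end_{n}.png",cv2.resize(c,None,fx=2.9,fy=2.9)[:,:,::-1])
    if n=="top":
        K=bot.calibration(n);P=cloud(d,K["mtx"],K["cam_to_world"])
a=np.radians(-2.45);R=np.array([[np.cos(a),-np.sin(a)],[np.sin(a),np.cos(a)]])
Q=(P[...,:2]-[.552,.1735])@R
for nm,y in SL.items():
    m=(abs(Q[...,1]-y)<.022)&(abs(Q[...,0])<.18)&(P[...,2]>.054-.004*(nm=="turn"))&(P[...,2]<.09)
    h=m&(abs(Q[...,0])<.05);q=Q[h]
    s=np.polyfit(q[:,0],q[:,1],1)
    print(nm,"y",q[:,1].mean().round(4),"yaw",np.degrees(s[0]).round(1),"z",np.percentile(P[h][:,2],95).round(4),"expect",.03+2.414*R_[nm],"x",Q[m][:,0].min().round(4),Q[m][:,0].max().round(4))
E
```

```text
clock: 20.22
tcp_pos: [0.5491, 0.078, 0.2046]
tcp_rot: [[-0.999, 0.042, 0.001], [0.042, 0.999, -0.0], [-0.001, -0.0, -1.0]]
contact_force: [0.7, -0.8, -1.6]
gripper_width: 0.0229
grip_force: 39.5
clock: 21.38
tcp_pos: [0.3683, 0.0858, 0.3194]
tcp_rot: [[-0.999, 0.041, 0.002], [0.041, 0.999, 0.0], [-0.002, 0.0, -1.0]]
contact_force: [0.9, -0.4, 0.5]
gripper_width: 0.0421
grip_force: 0.0
file y -0.0958 yaw -0.2 z 0.0604 expect 0.058968 x -0.0543 0.0639
awl y -0.0331 yaw -0.5 z 0.0678 expect 0.06620999999999999 x -0.0776 0.0909
turn y 0.0313 yaw -0.2 z 0.0589 expect 0.056554 x -0.0539 0.1194
chisel y 0.0954 yaw 0.5 z 0.063 expect 0.061382 x -0.0512 0.1513
```

View pics/end_top.png

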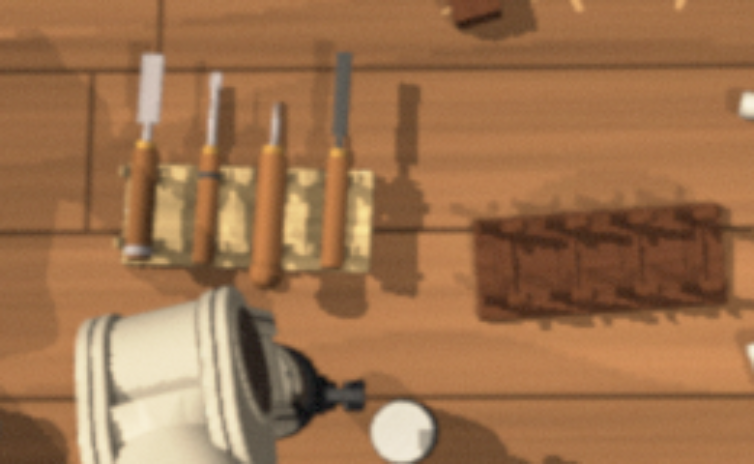

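View pics/end_scene.png

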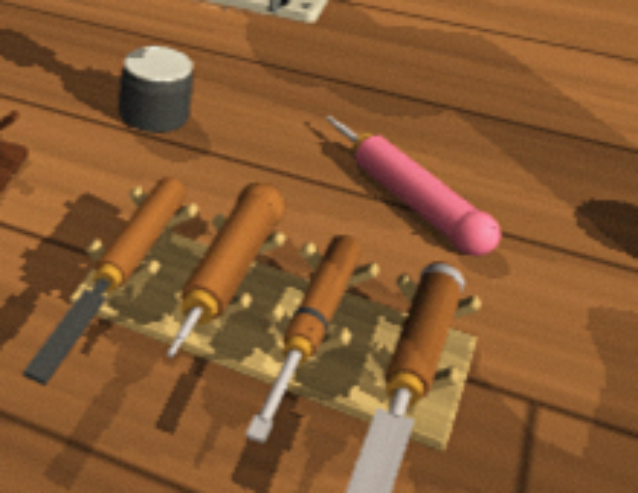

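All four tools lie in their Vs in the new rack. From left to right they are chisel, turnscrew, awl and file. The measured errors are at most about 4 mm and 0.5°, and the gripper is clear of everything.

```bash
python3 -c "
from workcell import bot
print(bot.job_done())"
```

```text
the job is handed in; nothing more can be done
None
```

The job is handed in: all four tools lie in the new rack in mirrored order (from the left: chisel, turnscrew, awl, file), blades pointing away, and the arm never went near the tin, offcut or cup.

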